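# Make up two hose repair kits at the parts counter

## Task

Make up two customer kits from the stock standing in the middle of the counter. Into the green tray go the yellow carton and the steel ferrule; into the orange tray go the red and white carton, the brass ferrule and the brass quick coupling. Stand each carton upright in the tray's large compartment and each small part upright in a small compartment of its own, on the tray's floor; leave the elbow fitting where it lies.

Things in the scene. Friction and masses are not known exactly. Their poses are not given: they have to be found in the camera images.
- brass_ferrule_centre (a point): brass-yellow crimp ferrule: a plain tube 38 mm in diameter, 52 mm high, standing on end, with an open bore at the top. 0.11 kg. This point is its centre, half-way up; z up, on its axis, 26 mm above its foot.
- steel_ferrule_centre (a point): silver-grey steel crimp ferrule: a plain tube 38 mm in diameter, 52 mm high, standing on end, with an open bore at the top. 0.13 kg. This point is its centre, half-way up; z up, on its axis, 26 mm above its foot.
- coupler_centre (a point): brass-yellow quick coupling, standing on end: a stepped round body with a hexagon and a closed, flat top; 34 mm in diameter at the widest, 52 mm high. 0.16 kg. This point is its centre, half-way up; z up, on its axis, 26 mm above its foot.
- yellow_carton_centre (a point): yellow and black filter carton, standing upright, 62 x 62 mm and 80 mm high, stiff. 0.22 kg. This point is its centre, half-way up; z up, 40 mm above its foot; x and y square to its sides.
- red_carton_centre (a point): red and white filter carton, standing upright, 50 mm along its x, 60 mm along its y and 90 mm high, stiff. 0.22 kg. This point is its centre, half-way up; z up, 45 mm above its foot; x and y square to its sides.
- elbow_centre (a point): brass-yellow elbow pipe fitting lying flat at the right, behind the stock, about 70 x 58 mm and 25 mm high; belongs to neither kit and stays where it is. This point is its centre, half-way up.
- green_tray: green kit tray. 168 x 140 mm (x by y), floor 3 mm, walls 4 mm thick, tops 19 mm up. Fixed. Origin: centre of underside; z up, x away from the robot, yaw within 0.25 rad. Large compartment at -x (near the robot), 90 x 132 mm inside, centre x -35, y 0 mm; two small ones at +x, each 66 x 64 mm inside, centres x +47, y +34 and y -34 mm. Stands left or right of the stock.
- orange_tray: orange kit tray. 168 x 140 mm (x by y), floor 3 mm, walls 4 mm thick, tops 19 mm up. Fixed. Origin: centre of underside; z up, x away from the robot, yaw within 0.25 rad. Large compartment at -x (near the robot), 90 x 132 mm inside, centre x -35, y 0 mm; two small ones at +x, each 66 x 64 mm inside, centres x +47, y +34 and y -34 mm. Stands left or right of the stock.
Things that resemble listed ones, but are neither listed nor needed, are in the scene too. What is shaped like the part that bears red_carton_centre but turquoise is not meant.

How it is judged:
At the end, for the whole second after the job is handed in: As in the goal: cartons in the large compartments, small parts one each in small ones. Centres within 22 mm of the compartment centre (cartons 42 mm along tray y), standing on the tray floor (at most 4 mm high), within 0.12 rad of upright, released and still (under 0.02 m/s) (x of steel_ferrule_centre in the frame of green_tray between 0.025 and 0.069 m and z of steel_ferrule_centre in the frame of green_tray below 0.033 m and angle between each of steel_ferrule_centre, yellow_carton_centre, brass_ferrule_centre, coupler_centre, red_carton_centre's own z axis and vertical below 0.12 rad and linear speed of each of steel_ferrule, yellow_carton, brass_ferrule, coupler, red_carton below 0.02 m/s and (y of steel_ferrule_centre in the frame of green_tray between 0.012 and 0.056 m or y of steel_ferrule_centre in the frame of green_tray between -0.056 and -0.012 m) and x of yellow_carton_centre in the frame of green_tray between -0.057 and -0.013 m and y of yellow_carton_centre in the frame of green_tray between -0.042 and 0.042 m and z of yellow_carton_centre in the frame of green_tray below 0.047 m and x of brass_ferrule_centre in the frame of orange_tray between 0.025 and 0.069 m and z of each of brass_ferrule_centre, coupler_centre in the frame of orange_tray below 0.033 m and x of coupler_centre in the frame of orange_tray between 0.025 and 0.069 m and x of red_carton_centre in the frame of orange_tray between -0.057 and -0.013 m and y of red_carton_centre in the frame of orange_tray between -0.042 and 0.042 m and z of red_carton_centre in the frame of orange_tray below 0.052 m and ((y of brass_ferrule_centre in the frame of orange_tray between 0.012 and 0.056 m and y of coupler_centre in the frame of orange_tray between -0.056 and -0.012 m) or (y of brass_ferrule_centre in the frame of orange_tray between -0.056 and -0.012 m and y of coupler_centre in the frame of orange_tray between 0.012 and 0.056 m))); the robot touches nothing.
It fails at once if the elbow fitting was moved by more than 40 mm (distance of elbow_centre from where it was at the start of the episode above 0.04 m).
It also fails if it takes over 125 s, if anything falls off the work surface, if the arm or the gripper's body presses on something with over 40 N, if the wrist force passes 120 N, or if a joint passes its speed limit or range.

## Robot

A 6-joint arm with a two-finger parallel gripper is mounted at the origin on a cart in front of the work surface, level with it; the furniture and walls round the work are solid. World frame = base frame: x ahead of the robot, y to its left, z up, the work surface at z = 0. Lengths are in m, angles in rad, forces in N, time in s.
With the tool pointing down it reaches from about 0.425 to 1.125 m from the base axis. Payload 14.9 kg.
Tool frame: the origin (TCP) lies midway between the tips of the shut fingers; the grasp point (between the pads) lies 19 mm behind it (ctrl.grasp_offset is the distance from the TCP to the grasp point, in m); z points along the fingers, y is the line along which they close (so a half turn about z gives the same grasp; the last joint's range is limited). The gripper opens to 91 mm and grips with 3 to 60 N. Pads are 32 mm wide; open, the fingers measure 118 mm over their backs; the gripper's body (76 mm by 178 mm) begins 60 mm behind the grasp point.
Start: joints at [-1.26, 0.379, 1.734, -0, 1.028, -0.033], TCP at [0.236, -0.659, 0.214] pointing down, gripper open.
Joint ranges: [-2.77, 2.77], [-0.74, 2.19], [0, 2.66], [-1.06, 4.2], [0.31, 2.87], [-3.08, 3.08]. Speed limits (rad/s): [1.89, 1.89, 2.39, 3.14, 3.14, 3.14].

## Interface

Orientations are given as a rotation vector (axis times angle).
In Python, from station import ctrl gives the robot as it stands.
- The arm moves only by the tool send_rows, never from a script. Its argument "rows" is a list of rows, each a list of 6 numbers: the shift along the tool's x, y, z in m, then the turn, a rotation vector about the tool's x, y, z in rad. A call has 1 to 8 rows; each row is the pose to reach, as a shift and turn from the pose commanded when the call began, along the tool's axes at that moment; what a row does not reach only later rows make up. A row lasts 1/8 s, in which the tool goes at most 62.5 mm and 10.7 degrees, less where a joint would pass 70% of its speed; a pose out of reach is approached as far as the arm can. A call with a gripper value outside its range is refused whole. "claw" is the finger opening in m, from 0 to 0.0912, set as the call begins (left out, the last holds). The fingers move at their own pace and stop on an object; "squeeze" is the grip in N (left out, the last holds). Time passes only in rows, so rows that repeat a pose let the fingers close. It gives the time, the measured TCP pose, the force, the opening and the grip force at its end, in the units of the state.
- ctrl.read_state(): the state, without advancing time (a new reading comes with each control period).
- ctrl.snapshot(name): name is "side" or "top"; returns (picture, depth): 384x512x3 uint8, red, green, blue; 384x512 float32, m along the optical axis (not along the pixel's ray), 0 where there is no reading.
- ctrl.camera_params(name): a dict with "fx", "fy", "cx", "cy" (pixels), "world_from_camera" (4x4, takes a point from camera to world coordinates). Camera axes: x right, y down, z forward; pixel columns grow to the right and rows downward; lengths in m; the calibration is good to about 2 mm. A picture is of the moment at which its call begins. camera_params takes no time and is no camera call.
- ctrl.sign_off(): hands the job in; it is judged then, once.
Trained networks look in the newest picture that a camera, given by its name, has taken for a name from the list of things; names that differ only in an ending like _2 or _b are one class to them, and where a whole thing is asked for, a point or a joint stands for the part that bears it (a point fixed in the world has none). Each returns a list of dicts, best first, with "score" (0 to 1); they miss things now and then, are a little off and sometimes report something else, mostly with a low value. They report only what shows in the picture. A call takes as long as a camera call. They do not tell look-alikes from the thing itself.
- ctrl.silhouettes(query, camera): "pixels" (384x512 bool, what is visible of it) and "at" ([column, row] in pixels, amid what is visible of it).
- ctrl.tip_of(query, camera): "at" ([column, row] in pixels: a listed point, or the origin of a listed thing).
The state is a dict: "time_s": time; "joints": joint angles; "joint_velocities": joint speeds; "effort": joint torques, N m; "position": TCP position; "ee_rot": TCP orientation; "contact_force": force on the tool from outside, world axes, zero at the start; "wrist_torque": the same for the moment, N m; "width": opening from 0.0 (shut) to 1.0 (fully open); "finger_force": force on a finger pad.
Only numpy, scipy, OpenCV 4.12 (cv2) and the standard library are available. Lean on these libraries where they do the work, as an engineer would, in place of code of your own. Each camera call takes 0.05 s, during which the arm holds its last target. There are 200 camera calls.

## Working session

There is one attempt and no reset: what is moved stays moved. The work goes in short steps, Python scripts to look and compute and a tool call to move; the robot and the scene stay as the last step left them, time stands still between calls to the robot, and variables do not carry over. Pictures are saved under pics/ and viewed, at most 14 in all, crops included, and the job is handed in when it is done.

Besides the shell and the picture viewer there is one more tool, called after "Call:" by a JSON object that holds its "fn" and its "kwargs", one argument or row to a line. send_rows: Moves the arm, as the interface text tells. Its arguments: {"type":"object","properties":{"rows":{"type":"array","items":{"type":"array","items":{"type":"number"}}},"claw":{"type":"number"},"squeeze":{"type":"number"}},"required":["rows"]}

```bash
ls; mkdir -p pics; python3 - <<'E'
from station import ctrl
import cv2, numpy as np
for n in("top","side"):
    p,d=ctrl.snapshot(n); cv2.imwrite(f"pics/{n}0.png",cv2.cvtColor(p,cv2.COLOR_RGB2BGR)); c=ctrl.camera_params(n); print(n,c["fx"],c["cx"],c["cy"],np.round(c["world_from_camera"],3).tolist())
s=ctrl.read_state();print({k:np.round(v,3).tolist() for k,v in s.items()},ctrl.grasp_offset)
E
```

```text
pics
top 463.72871019520574 262.8209888250021 196.5068714318902 [[0.012, -0.994, 0.106, 0.377], [-1.0, -0.012, 0.008, 0.005], [-0.007, -0.106, -0.994, 1.285], [0.0, 0.0, 0.0, 1.0]]
side 454.9666292621407 253.867356147439 196.45543202221577 [[-0.99, -0.052, 0.133, 0.363], [-0.142, 0.471, -0.871, 1.06], [-0.018, -0.881, -0.474, 0.637], [0.0, 0.0, 0.0, 1.0]]
{'time_s': 0.1, 'joints': [-1.26, 0.379, 1.735, 0.0, 1.028, -0.033], 'joint_velocities': [-0.0, 0.0, -0.001, -0.001, 0.001, 0.0], 'effort': [0.001, -76.504, -43.529, 0.065, 0.04, -0.0], 'position': [0.236, -0.659, 0.213], 'ee_rot': [-3.094, -0.537, 0.0], 'contact_force': [0.802, 0.004, 0.242], 'wrist_torque': [0.002, 0.019, 0.001], 'finger_force': 0.0, 'width': 1.002} 0.0188
```

View pics/top0.png

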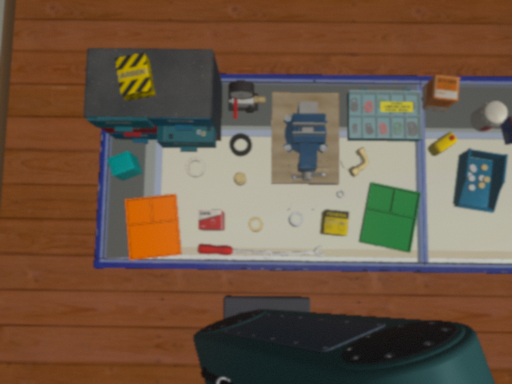

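View pics/side0.png

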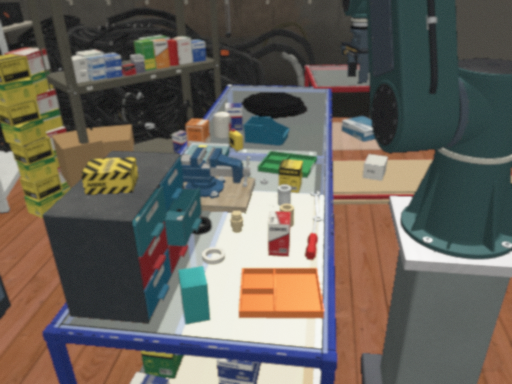

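Top view: the orange tray is at (152,226), the green tray at (389,216), the red carton at (211,220) and the yellow carton at (335,222). The steel ferrule is at (296,218), the brass ferrule at (256,224), the coupler at (240,178) and the elbow at (359,160). Look-alikes: a turquoise box (124,165), a flat ring (195,168), a black ring (240,145) and a small nut (340,194).

```bash
cat > h.py <<'E'
from station import ctrl
import cv2, numpy as np
def cloud(n,d):
    c=ctrl.camera_params(n); v,u=np.mgrid[:384,:512]
    P=np.stack([(u-c["cx"])/c["fx"]*d,(v-c["cy"])/c["fy"]*d,d,np.ones_like(d)],-1)
    return (P@np.array(c["world_from_camera"]).T)[...,:3]
E
python3 - <<'E'
from h import *
for n in ("top","side"):
    p,d=ctrl.snapshot(n); W=cloud(n,d)
    print(n)
    for q in ["brass_ferrule_centre","steel_ferrule_centre","coupler_centre","yellow_carton_centre","red_carton_centre","elbow_centre","green_tray","orange_tray"]:
        for r in ctrl.silhouettes(q,n)[:2]:
            if r["score"]<.3: continue
            m=r["pixels"]&(d>0); X=W[m]; zt=np.percentile(X[:,2],90)
            T=X[X[:,2]>zt-.012] if "tray" not in q else X[X[:,2]>-.01]
            (cx,cy),wh,a=cv2.minAreaRect((T[:,:2]*1000).astype(np.float32))
            print(q,round(r["score"],2),np.round(r["at"]),"n",m.sum(),"ztop",round(zt,3),"rect",np.round([cx,cy,*wh,a],1))
p,d=ctrl.snapshot("top");crop=cv2.cvtColor(p[140:265,110:430],cv2.COLOR_RGB2BGR)
cv2.imwrite("pics/crop1.png",cv2.resize(crop,None,fx=2.5,fy=2.5,interpolation=cv2.INTER_CUBIC))
E
```

```text
top
brass_ferrule_centre 0.4 [254. 228.] n 106 ztop 0.055 rect [4.365e+02 3.610e+01 3.500e+01 3.480e+01 3.000e-01]
brass_ferrule_centre 0.37 [211. 220.] n 494 ztop 0.092 rect [444.9 152.1  47.   59.6   0.9]
steel_ferrule_centre 0.65 [150. 229.] n 3132 ztop 0.016 rect [426.2 318.1 169.5 142.1   6.9]
coupler_centre 0.68 [240. 173.] n 102 ztop 0.054 rect [559.7  79.8  23.8  27.    0.7]
coupler_centre 0.63 [360. 164.] n 236 ztop 0.026 rect [ 611.1 -249.3   37.3   80.3   68.2]
yellow_carton_centre 0.72 [334. 222.] n 697 ztop 0.082 rect [ 441.6 -174.7   62.3   62.2   84.4]
red_carton_centre 0.96 [125. 163.] n 741 ztop 0.091 rect [589.  390.7  51.4  61.6  21.7]
red_carton_centre 0.57 [212. 220.] n 505 ztop 0.092 rect [444.9 152.1  47.   59.6   0.9]
elbow_centre 0.48 [359. 161.] n 261 ztop 0.025 rect [ 610.6 -250.4   39.8   82.4   68.2]
green_tray 0.74 [388. 215.] n 3282 ztop 0.016 rect [ 463.4 -335.5  151.7  176.    78.4]
orange_tray 0.7 [150. 228.] n 3235 ztop 0.016 rect [425.  320.6 171.9 147.3   6.9]
side
brass_ferrule_centre 0.59 [288. 209.] n 165 ztop 0.054 rect [425.   70.1  36.5 110.7  17.3]
steel_ferrule_centre 0.81 [282. 193.] n 255 ztop 0.053 rect [452.9 -72.6  34.2  41.   25.2]
coupler_centre 0.71 [235. 221.] n 235 ztop 0.054 rect [557.7  82.3  28.   25.5  69.6]
yellow_carton_centre 0.81 [293. 174.] n 654 ztop 0.082 rect [ 441.5 -174.    70.4   62.3   85.7]
red_carton_centre 0.64 [195. 292.] n 1388 ztop 0.091 rect [588.6 392.1  48.3  62.5  22.8]
red_carton_centre 0.55 [278. 234.] n 981 ztop 0.091 rect [443.8 153.9  50.   66.5   1.2]
elbow_centre 0.72 [234. 222.] n 241 ztop 0.053 rect [557.7  82.3  28.   25.5  69.6]
green_tray 0.73 [284. 158.] n 819 ztop 0.02 rect [ 470.7 -300.4  308.2  181.2   80.8]
orange_tray 0.88 [282. 292.] n 4065 ztop 0.019 rect [426.5 318.1 170.6 144.6   6.5]
```

View pics/crop1.png

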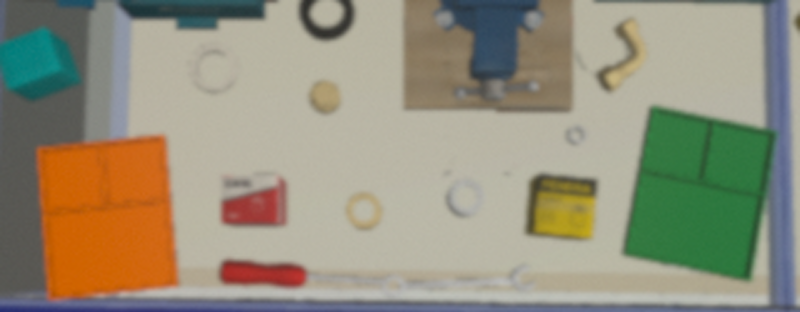

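The crop confirms the choices: brass open ring at crop (364,210), closed-top coupler at (325,96), steel ring at (464,197). The turquoise box at (38,62) is not the red carton. Next I refine the trays and set up a move helper.

```bash
cat >> h.py <<'E'
from scipy.spatial.transform import Rotation as R
def go(*goals):  # (x,y,z,yaw) world TCP, tool down -> rows in current tool frame
    s=ctrl.read_state(); R0=R.from_rotvec(s["ee_rot"]); p=s["position"]
    print("t",round(s["time_s"],1),"p",np.round(p,4))
    for x,y,z,w in goals:
        Rg=R.from_matrix(np.array([[np.cos(w),np.sin(w),0],[np.sin(w),-np.cos(w),0],[0,0,-1]]))
        print(np.round(np.r_[R0.inv().apply(np.array([x,y,z])-p),(R0.inv()*Rg).as_rotvec()],3).tolist())
E
python3 - <<'E'
from h import *
for n in ("top","side"):
    p,d=ctrl.snapshot(n); W=cloud(n,d); h=cv2.cvtColor(p,cv2.COLOR_RGB2HSV)
    for q,lo,hi,y0 in [("green",45,80,-.335),("orange",5,15,.319)]:
        m=(h[...,0]>lo)&(h[...,0]<hi)&(h[...,1]>130)&(d>0)&(abs(W[...,2]-.01)<.02)&(abs(W[...,1]-y0)<.12)&(abs(W[...,0]-.44)<.14)
        m=cv2.morphologyEx(m.astype(np.uint8),cv2.MORPH_OPEN,np.ones((3,3)))>0
        (cx,cy),wh,a=cv2.minAreaRect((W[m][:,:2]*1000).astype(np.float32)); print(n,q,np.round([cx,cy,*wh,a],1),m.sum(),np.round(W[m].mean(0),3))
go((.441,-.174,.2,-.09),(.441,-.174,.03,-.09))
E
```

```text
top green [ 461.5 -332.4  134.9  161.1   79.1] 2694 [ 0.46  -0.335  0.003]
top orange [428.1 321.3 171.4 147.8   6.6] 3109 [0.428 0.32  0.005]
side green [ 460.1 -333.6  149.4  166.5   78.2] 384 [ 0.48  -0.349  0.009]
side orange [424.9 318.  164.2 144.1   7. ] 3541 [0.429 0.317 0.008]
t 1.1 p [ 0.2359 -0.659   0.2139]
[0.357, -0.388, 0.014, -0.0, 0.0, 0.434]
[0.357, -0.388, 0.184, -0.0, 0.0, 0.434]
```

Call:
{"fn": "send_rows", "kwargs": {
  "rows": [
    [0.357,-0.388,0.014,0,0,0.434],
    [0.357,-0.388,0.014,0,0,0.434],
    [0.357,-0.388,0.014,0,0,0.434],
    [0.357,-0.388,0.014,0,0,0.434],
    [0.357,-0.388,0.014,0,0,0.434],
    [0.357,-0.388,0.014,0,0,0.434],
    [0.357,-0.388,0.014,0,0,0.434],
    [0.357,-0.388,0.014,0,0,0.434]
  ],
  "claw": 0.091,
  "squeeze": 25
}}

```text
time_s: 2.15
position: [0.4312, -0.1969, 0.201]
ee_rot: [3.138, -0.142, 0.001]
contact_force: [0.4, -0.4, -0.1]
width: 0.996
finger_force: 0.0
```

```bash
python3 -c "
from h import *
print(ctrl.read_state()['ee_rot']);go((.441,-.174,.18,-.09),(.441,-.174,.035,-.09))"
```

```text
[ 3.13798948e+00 -1.42098141e-01  1.42445537e-03]
t 2.1 p [ 0.4312 -0.1969  0.201 ]
[0.008, -0.024, 0.021, 0.0, -0.001, -0.001]
[0.008, -0.024, 0.166, 0.0, -0.001, -0.001]
```

Call:
{"fn": "send_rows", "kwargs": {
  "rows": [
    [0.008,-0.024,0.021,0,0,0],
    [0.008,-0.024,0.021,0,0,0],
    [0.008,-0.024,0.021,0,0,0]
  ]
}}

```text
time_s: 2.52
position: [0.4408, -0.176, 0.1801]
ee_rot: [3.138, -0.141, 0.0]
contact_force: [-0.3, -0.3, 0.6]
width: 0.997
finger_force: 0.0
```

```bash
python3 -c "
from h import *
p,d=ctrl.snapshot('side');cv2.imwrite('pics/s1.png',cv2.resize(cv2.cvtColor(p[110:270,180:360],cv2.COLOR_RGB2BGR),None,fx=3.5,fy=3.5))
go((.441,-.174,.18,-.09),(.441,-.174,.035,-.09))"
```

```text
t 2.6 p [ 0.4409 -0.1763  0.1802]
[-0.0, -0.002, 0.0, 0.0, -0.001, -0.001]
[-0.0, -0.002, 0.145, 0.0, -0.001, -0.001]
```

View pics/s1.png

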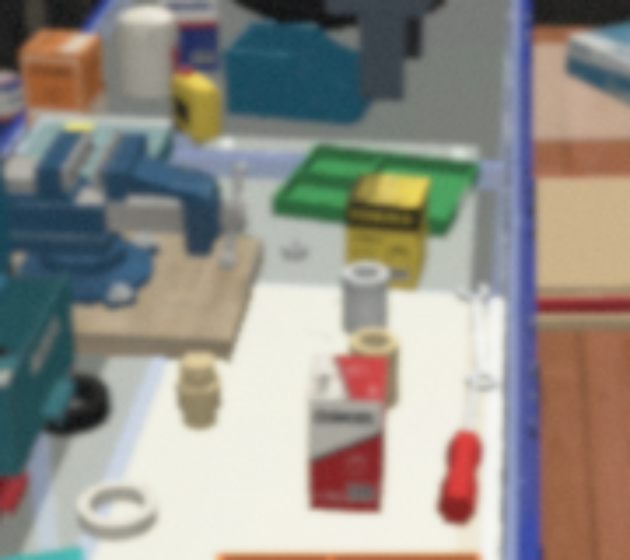

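The side crop shows the yellow carton at crop (390,230) with the fingers above it, and the coupler, brass and steel parts standing. I descend now.

Call:
{"fn": "send_rows", "kwargs": {
  "rows": [
    [0,-0.002,0.05,0,0,0],
    [0,-0.002,0.1,0,0,0],
    [0,-0.002,0.145,0,0,0],
    [0,-0.002,0.145,0,0,0],
    [0,-0.002,0.145,0,0,0]
  ]
}}

```text
time_s: 3.2
position: [0.4417, -0.1744, 0.0362]
ee_rot: [3.138, -0.143, 0.002]
contact_force: [0.9, -0.0, 0.0]
width: 0.999
finger_force: 0.0
```

Call:
{"fn": "send_rows", "kwargs": {
  "rows": [
    [0,0,0,0,0,0],
    [0,0,0,0,0,0],
    [0,0,0,0,0,0],
    [0,0,0,0,0,0],
    [0,0,0,0,0,0]
  ],
  "claw": 0.05,
  "squeeze": 25
}}

```text
time_s: 3.82
position: [0.4415, -0.1739, 0.0354]
ee_rot: [3.138, -0.141, 0.002]
contact_force: [-3.4, -1.3, 12.3]
width: 0.683
finger_force: 25.0
```

Call:
{"fn": "send_rows", "kwargs": {
  "rows": [
    [0,0,-0.05,0,0,0],
    [0,0,-0.1,0,0,0],
    [0,0,-0.1,0,0,0]
  ]
}}

```text
time_s: 4.2
position: [0.4427, -0.1743, 0.1378]
ee_rot: [3.136, -0.141, 0.009]
contact_force: [0.1, 0.4, -3.3]
width: 0.68
finger_force: 25.0
```

```bash
python3 -c "
from h import *
c,s=np.cos(-.2),np.sin(-.2)
T=lambda x,y:(.462+c*x-s*y,-.334+s*x+c*y)
x,y=T(-.035,0);print(x,y)
go((x,y,.135,-.19),(x,y,.04,-.19))"
```

```text
0.42769766977555657 -0.32704657342217286
t 4.2 p [ 0.4427 -0.1743  0.1378]
[-0.001, 0.154, 0.003, 0.002, -0.006, 0.1]
[-0.002, 0.153, 0.098, 0.002, -0.006, 0.1]
```

Call:
{"fn": "send_rows", "kwargs": {
  "rows": [
    [0,0.05,0,0,0,0.05],
    [0,0.1,0,0,0,0.1],
    [-0.001,0.153,0,0,0,0.1],
    [-0.001,0.153,0,0,0,0.1],
    [-0.001,0.153,0.05,0,0,0.1],
    [-0.001,0.153,0.08,0,0,0.1],
    [-0.001,0.153,0.08,0,0,0.1]
  ]
}}

```text
time_s: 5.08
position: [0.4243, -0.3237, 0.0519]
ee_rot: [-3.124, 0.297, 0.008]
contact_force: [-0.2, -0.3, -2.9]
width: 0.678
finger_force: 25.0
```

```bash
python3 -c "
from h import *
go((.4277,-.327,.0385,-.19))"
```

```text
t 5.1 p [ 0.4243 -0.3237  0.0519]
[0.004, 0.003, 0.013, -0.003, 0.005, 0.0]
```

Call:
{"fn": "send_rows", "kwargs": {
  "rows": [
    [0.003,0.003,0.007,-0.002,0.004,0],
    [0.003,0.003,0.012,-0.002,0.004,0],
    [0.003,0.003,0.012,-0.002,0.004,0],
    [0.003,0.003,0.012,-0.002,0.004,0]
  ]
}}

```text
time_s: 5.58
position: [0.4287, -0.3294, 0.0431]
ee_rot: [3.125, -0.298, 0.007]
contact_force: [0.0, -0.1, -2.5]
width: 0.682
finger_force: 25.0
```

Call:
{"fn": "send_rows", "kwargs": {
  "rows": [
    [0,0,0,0,0,0],
    [0,0,0,0,0,0],
    [0,0,0,0,0,0],
    [0,0,-0.04,0,0,0],
    [0,0,-0.1,0,0,0],
    [0,0,-0.14,0,0,0],
    [0,0,-0.14,0,0,0]
  ],
  "claw": 0.08
}}

```text
time_s: 6.45
position: [0.4294, -0.3301, 0.1858]
ee_rot: [3.122, -0.298, 0.013]
contact_force: [0.2, -0.2, 0.1]
width: 0.88
finger_force: 0.0
```

```bash
python3 -c "
from h import *
go((.453,-.0735,.175,-.1),(.453,-.0735,.027,-.1))"
```

```text
t 6.5 p [ 0.4294 -0.3301  0.1858]
[-0.025, -0.256, 0.009, 0.005, -0.009, -0.09]
[-0.027, -0.257, 0.157, 0.005, -0.009, -0.09]
```

Call:
{"fn": "send_rows", "kwargs": {
  "rows": [
    [-0.025,-0.256,0.009,0.005,-0.009,-0.09],
    [-0.025,-0.256,0.009,0.005,-0.009,-0.09],
    [-0.025,-0.256,0.009,0.005,-0.009,-0.09],
    [-0.025,-0.256,0.009,0.005,-0.009,-0.09],
    [-0.025,-0.256,0.009,0.005,-0.009,-0.09],
    [-0.025,-0.256,0.009,0.005,-0.009,-0.09],
    [-0.025,-0.256,0.009,0.005,-0.009,-0.09]
  ],
  "claw": 0.07
}}

```text
time_s: 7.32
position: [0.4518, -0.0738, 0.1727]
ee_rot: [-3.134, 0.159, 0.008]
contact_force: [-0.5, -0.6, -0.5]
width: 0.768
finger_force: 0.0
```

```bash
python3 - <<'E'
from h import *
p,d=ctrl.snapshot('side');W=cloud('side',d)
cv2.imwrite('pics/s2.png',cv2.resize(cv2.cvtColor(p[110:270,180:360],cv2.COLOR_RGB2BGR),None,fx=3.5,fy=3.5))
for q in("yellow_carton_centre","steel_ferrule_centre"):
  for r in ctrl.silhouettes(q,'side')[:1]:
    X=W[r["pixels"]&(d>0)];zt=np.percentile(X[:,2],90);T=X[X[:,2]>zt-.01];print(q,r["at"],zt,cv2.minAreaRect((T[:,:2]*1000).astype(np.float32)))
go((.453,-.0735,.175,-.1),(.453,-.0735,.027,-.1))
E
```

```text
yellow_carton_centre [298.2, 157.0] 0.0845601069314036 ((443.98809814453125, -197.10614013671875), (331.7293395996094, 58.562828063964844), 82.09089660644531)
steel_ferrule_centre [281.7, 194.4] 0.05287743032203422 ((448.0940246582031, -34.38432312011719), (36.49644470214844, 120.65311431884766), 4.904752731323242)
t 7.5 p [ 0.4518 -0.0738  0.1729]
[0.001, -0.0, -0.002, -0.003, 0.005, -0.002]
[0.002, -0.0, 0.146, -0.003, 0.005, -0.002]
```

View pics/s2.png

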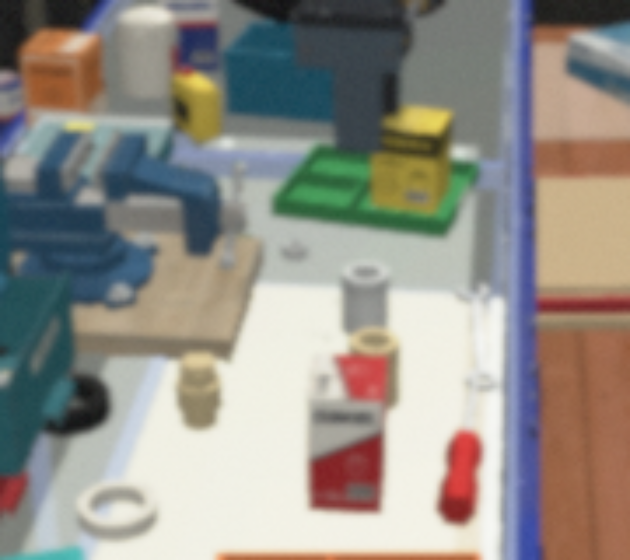

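The yellow carton stands upright in the green tray's large compartment (crop 410,160). Next is the steel ferrule at crop (363,295).

Call:
{"fn": "send_rows", "kwargs": {
  "rows": [
    [0.001,0,0.05,-0.003,0.005,0],
    [0.001,0,0.1,-0.003,0.005,0],
    [0.002,0,0.146,-0.003,0.005,0],
    [0.002,0,0.146,-0.003,0.005,0],
    [0.002,0,0.146,-0.003,0.005,0]
  ]
}}

```text
time_s: 8.1
position: [0.454, -0.073, 0.0283]
ee_rot: [3.137, -0.158, 0.002]
contact_force: [0.5, 0.5, -0.0]
width: 0.768
finger_force: 0.0
```

Call:
{"fn": "send_rows", "kwargs": {
  "rows": [
    [0,0,0,0,0,0],
    [0,0,0,0,0,0],
    [0,0,0,0,0,0],
    [0,0,0,0,0,0],
    [0,0,0,0,0,0]
  ],
  "claw": 0.025,
  "squeeze": 20
}}

```text
time_s: 8.72
position: [0.4536, -0.0726, 0.0274]
ee_rot: [3.138, -0.157, 0.001]
contact_force: [-0.9, -1.1, 8.7]
width: 0.406
finger_force: 20.0
```

Call:
{"fn": "send_rows", "kwargs": {
  "rows": [
    [0,0,-0.05,0,0,0],
    [0,0,-0.1,0,0,0],
    [0,0,-0.14,0,0,0],
    [0,0,-0.14,0,0,0]
  ]
}}

```text
time_s: 9.22
position: [0.4548, -0.0728, 0.1696]
ee_rot: [3.137, -0.157, 0.008]
contact_force: [0.9, -1.1, -1.8]
width: 0.406
finger_force: 20.0
```

```bash
python3 -c "
from h import *
c,s=np.cos(-.2),np.sin(-.2)
T=lambda x,y:(.462+c*x-s*y,-.334+s*x+c*y)
x,y=T(.047,.034);print(x,y)
go((x,y,.17,-.2),(x,y,.05,-.2))"
```

```text
0.5148178864055705 -0.3100151949007657
t 9.2 p [ 0.4548 -0.0728  0.1696]
[0.083, 0.23, 0.0, 0.0, -0.005, 0.1]
[0.083, 0.23, 0.12, 0.0, -0.005, 0.1]
```

Call:
{"fn": "send_rows", "kwargs": {
  "rows": [
    [0.083,0.23,0,0,-0.005,0.1],
    [0.083,0.23,0,0,-0.005,0.1],
    [0.083,0.23,0,0,-0.005,0.1],
    [0.083,0.23,0,0,-0.005,0.1],
    [0.083,0.23,0,0,-0.005,0.1],
    [0.083,0.23,0.05,0,-0.005,0.1],
    [0.083,0.23,0.1,0,-0.005,0.1],
    [0.083,0.23,0.11,0,-0.005,0.1]
  ]
}}

```text
time_s: 10.22
position: [0.5102, -0.3074, 0.0532]
ee_rot: [-3.122, 0.313, 0.017]
contact_force: [0.0, -0.0, -1.0]
width: 0.403
finger_force: 20.0
```

```bash
python3 -c "
from h import *
print(ctrl.read_state()['joint_velocities'].round(2));go((.515,-.31,.0315,-.2))"
```

```text
[-0.    0.07 -0.04 -0.   -0.1  -0.  ]
t 10.2 p [ 0.5102 -0.3074  0.0532]
[0.005, 0.002, 0.022, -0.002, 0.011, 0.0]
```

Call:
{"fn": "send_rows", "kwargs": {
  "rows": [
    [0.001,0,0.015,0,0,0],
    [0.001,0,0.024,0,0,0],
    [0.001,0,0.024,0,0,0],
    [0.001,0,0.024,0,0,0]
  ]
}}

```text
time_s: 10.72
position: [0.5141, -0.3102, 0.0339]
ee_rot: [3.126, -0.314, -0.006]
contact_force: [0.7, 0.3, -1.3]
width: 0.406
finger_force: 20.0
```

```bash
python3 -c "
from h import *
go((.515,-.31,.0315,-.2))"
```

```text
t 10.7 p [ 0.5141 -0.3102  0.0339]
[0.001, -0.0, 0.002, 0.001, 0.004, -0.0]
```

Call:
{"fn": "send_rows", "kwargs": {
  "rows": [
    [0.001,0,0.003,0,0.004,0],
    [0.001,0,0.003,0,0.004,0],
    [0.001,0,0.003,0,0.004,0]
  ]
}}

```text
time_s: 11.1
position: [0.5151, -0.3104, 0.0305]
ee_rot: [3.125, -0.314, 0.0]
contact_force: [0.4, -0.7, 4.1]
width: 0.406
finger_force: 20.0
```

Call:
{"fn": "send_rows", "kwargs": {
  "rows": [
    [0,0,0,0,0,0],
    [0,0,0,0,0,0],
    [0,0,0,0,0,0],
    [0,0,-0.04,0,0,0],
    [0,0,-0.1,0,0,0],
    [0,0,-0.16,0,0,0],
    [0,0,-0.16,0,0,0]
  ],
  "claw": 0.06
}}

```text
time_s: 11.98
position: [0.5169, -0.3114, 0.1949]
ee_rot: [3.122, -0.314, 0.009]
contact_force: [-0.8, -0.0, -0.1]
width: 0.658
finger_force: 0.0
```

```bash
python3 -c "
from h import *
go((.4445,.153,.19,0.01))"
```

```text
t 12.0 p [ 0.5169 -0.3114  0.1949]
[-0.163, -0.441, 0.003, 0.004, -0.006, -0.21]
```

Call:
{"fn": "send_rows", "kwargs": {
  "rows": [
    [-0.163,-0.441,0.003,0.004,-0.006,-0.21],
    [-0.163,-0.441,0.003,0.004,-0.006,-0.21],
    [-0.163,-0.441,0.003,0.004,-0.006,-0.21],
    [-0.163,-0.441,0.003,0.004,-0.006,-0.21],
    [-0.163,-0.441,0.003,0.004,-0.006,-0.21],
    [-0.163,-0.441,0.003,0.004,-0.006,-0.21],
    [-0.163,-0.441,0.003,0.004,-0.006,-0.21],
    [-0.163,-0.441,0.003,0.004,-0.006,-0.21]
  ],
  "claw": 0.091
}}

```text
time_s: 12.98
position: [0.4415, 0.1568, 0.1865]
ee_rot: [-3.137, -0.018, 0.012]
contact_force: [1.5, -0.4, -0.1]
width: 1.001
finger_force: 0.0
```

Call:
{"fn": "send_rows", "kwargs": {
  "rows": [
    [0,0,0,0,0,0],
    [0,0,0,0,0,0]
  ]
}}

```text
time_s: 13.22
position: [0.4424, 0.1541, 0.1866]
ee_rot: [-3.137, -0.016, 0.012]
contact_force: [0.6, 0.1, -0.0]
width: 0.998
finger_force: 0.0
```

```bash
python3 -c "
from h import *
go((.4445,.153,.19,0.01),(.4445,.153,.04,0.01))"
```

```text
t 13.2 p [0.4424 0.1541 0.1866]
[0.002, 0.001, -0.003, -0.004, 0.007, 0.0]
[0.003, 0.002, 0.147, -0.004, 0.007, 0.0]
```

Call:
{"fn": "send_rows", "kwargs": {
  "rows": [
    [0.002,0.002,0.05,-0.004,0.007,0],
    [0.003,0.002,0.1,-0.004,0.007,0],
    [0.003,0.002,0.147,-0.004,0.007,0],
    [0.003,0.002,0.147,-0.004,0.007,0],
    [0.003,0.002,0.147,-0.004,0.007,0]
  ]
}}

```text
time_s: 13.85
position: [0.4456, 0.1528, 0.0413]
ee_rot: [-3.141, -0.014, -0.002]
contact_force: [0.6, -0.5, -0.2]
width: 0.997
finger_force: 0.0
```

Call:
{"fn": "send_rows", "kwargs": {
  "rows": [
    [0,0,0,0,0,0],
    [0,0,0,0,0,0],
    [0,0,0,0,0,0],
    [0,0,0,0,0,0],
    [0,0,0,0,0,0]
  ],
  "claw": 0.045,
  "squeeze": 25
}}

```text
time_s: 14.48
position: [0.445, 0.1532, 0.0406]
ee_rot: [-3.141, -0.016, -0.001]
contact_force: [-3.1, -2.8, 13.0]
width: 0.66
finger_force: 25.0
```

Call:
{"fn": "send_rows", "kwargs": {
  "rows": [
    [0,0,-0.05,0,0,0],
    [0,0,-0.1,0,0,0],
    [0,0,-0.1,0,0,0]
  ]
}}

```text
time_s: 14.85
position: [0.4466, 0.1538, 0.1432]
ee_rot: [-3.139, -0.016, -0.01]
contact_force: [0.1, 0.2, -2.5]
width: 0.662
finger_force: 25.0
```

```bash
python3 -c "
from h import *
c,s=np.cos(.118),np.sin(.118)
T=lambda x,y:(.4265+c*x-s*y,.3195+s*x+c*y)
x,y=T(-.035,0);print(x,y,T(.047,.034),T(.047,-.034))
go((x,y,.14,.11))"
```

```text
0.39174338739277237 0.31537957768291824 (np.float64(0.46917046953596914), np.float64(0.35879670507281664)) (np.float64(0.47717586146629937), np.float64(0.29126957200734577))
t 14.8 p [0.4466 0.1538 0.1432]
[-0.053, -0.162, 0.003, -0.002, -0.006, -0.1]
```

Call:
{"fn": "send_rows", "kwargs": {
  "rows": [
    [-0.054,-0.162,0.001,-0.002,-0.006,-0.1],
    [-0.054,-0.162,0.001,-0.002,-0.006,-0.1],
    [-0.054,-0.162,0.001,-0.002,-0.006,-0.1],
    [-0.054,-0.162,0.001,-0.002,-0.006,-0.1],
    [-0.054,-0.162,0.05,-0.002,-0.006,-0.1],
    [-0.054,-0.162,0.08,-0.002,-0.006,-0.1],
    [-0.054,-0.162,0.08,-0.002,-0.006,-0.1],
    [-0.054,-0.162,0.08,-0.002,-0.006,-0.1]
  ]
}}

```text
time_s: 15.85
position: [0.3896, 0.3145, 0.0607]
ee_rot: [3.136, 0.172, -0.008]
contact_force: [0.5, 0.2, -2.3]
width: 0.661
finger_force: 25.0
```

```bash
python3 -c "
from h import *
go((.392,.3155,.044,.11))"
```

```text
t 15.8 p [0.3896 0.3145 0.0607]
[0.003, -0.001, 0.017, 0.001, 0.005, -0.001]
```

Call:
{"fn": "send_rows", "kwargs": {
  "rows": [
    [0.002,-0.001,0.01,0,0.004,0],
    [0.002,-0.001,0.018,0,0.004,0],
    [0.002,-0.001,0.018,0,0.004,0],
    [0.002,-0.001,0.018,0,0.004,0]
  ]
}}

```text
time_s: 16.35
position: [0.3909, 0.3158, 0.042]
ee_rot: [3.136, 0.172, -0.002]
contact_force: [-0.6, -0.7, -1.8]
width: 0.665
finger_force: 25.0
```

Call:
{"fn": "send_rows", "kwargs": {
  "rows": [
    [0,0,0,0,0,0],
    [0,0,0,0,0,0],
    [0,0,0,0,0,0],
    [0,0,-0.04,0,0,0],
    [0,0,-0.1,0,0,0],
    [0,0,-0.14,0,0,0],
    [0,0,-0.14,0,0,0]
  ],
  "claw": 0.08
}}

```text
time_s: 17.23
position: [0.3926, 0.3171, 0.1852]
ee_rot: [-3.135, -0.172, -0.005]
contact_force: [-0.2, 1.0, 0.4]
width: 0.882
finger_force: 0.0
```

```bash
python3 -c "
from h import *
go((.4365,.036,.175,.1),(.558,.081,.175,.05))"
```

```text
t 17.2 p [0.3926 0.3171 0.1852]
[0.013, 0.284, 0.01, -0.002, -0.003, 0.01]
[0.138, 0.253, 0.01, -0.002, -0.003, 0.06]
```

Coupler next; on the way I refresh the positions of the brass pieces.

Call:
{"fn": "send_rows", "kwargs": {
  "rows": [
    [0.138,0.253,0.005,-0.002,-0.003,0.06],
    [0.138,0.253,0.005,-0.002,-0.003,0.06],
    [0.138,0.253,0.005,-0.002,-0.003,0.06],
    [0.138,0.253,0.005,-0.002,-0.003,0.06],
    [0.138,0.253,0.005,-0.002,-0.003,0.06],
    [0.138,0.253,0.005,-0.002,-0.003,0.06],
    [0.138,0.253,0.005,-0.002,-0.003,0.06],
    [0.138,0.253,0.005,-0.002,-0.003,0.06]
  ],
  "claw": 0.075
}}

```text
time_s: 18.23
position: [0.5553, 0.0805, 0.1768]
ee_rot: [3.137, 0.08, -0.008]
contact_force: [0.8, 0.7, 0.1]
width: 0.822
finger_force: 0.0
```

```bash
python3 - <<'E'
from h import *
p,d=ctrl.snapshot('side');W=cloud('side',d)
cv2.imwrite('pics/s3.png',cv2.resize(cv2.cvtColor(p[110:330,180:360],cv2.COLOR_RGB2BGR),None,fx=2.7,fy=2.7))
for q,(a,b) in {"coupler":(.558,.081),"brass":(.4365,.036)}.items():
    m=(d>0)&(np.hypot(W[...,0]-a,W[...,1]-b)<.04)&(W[...,2]>.046)&(W[...,2]<.062);T=W[m]
    print(q,m.sum(),cv2.minEnclosingCircle((T[:,:2]*1000).astype(np.float32)),T.mean(0).round(4))
go((.558,.081,.175,.05),(.558,.081,.027,.05))
E
```

```text
coupler 69 ((559.7084350585938, 81.76751708984375), 14.387661933898926) [0.5591 0.0844 0.0518]
brass 95 ((435.3711242675781, 36.288421630859375), 21.03428840637207) [0.435  0.0386 0.0517]
t 18.3 p [0.5554 0.0806 0.177 ]
[0.003, -0.0, 0.002, 0.003, 0.005, 0.001]
[0.003, -0.001, 0.15, 0.003, 0.005, 0.001]
```

View pics/s3.png

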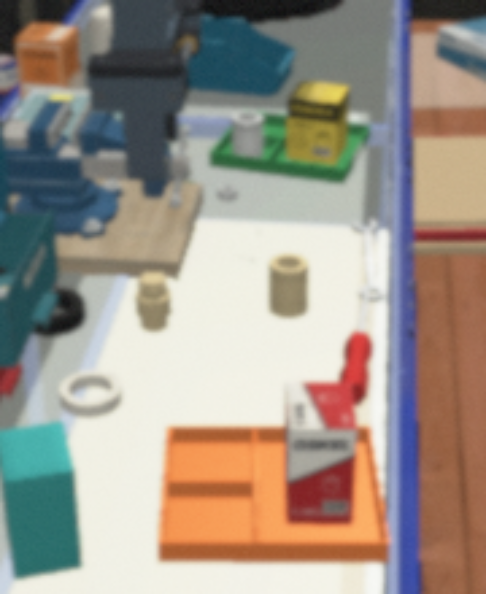

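All three placed parts stand well: steel at (247,135), yellow at (318,120), red at (320,450). The coupler is at (153,300) and the brass ferrule at (288,285). Now I grasp the coupler.

Call:
{"fn": "send_rows", "kwargs": {
  "rows": [
    [0.003,-0.001,0.05,0.003,0.005,0],
    [0.003,-0.001,0.1,0.003,0.005,0],
    [0.003,-0.001,0.152,0.003,0.005,0],
    [0.003,-0.001,0.152,0.003,0.005,0],
    [0.003,-0.001,0.152,0.003,0.005,0]
  ]
}}

```text
time_s: 18.9
position: [0.5592, 0.0808, 0.0268]
ee_rot: [3.14, 0.079, 0.003]
contact_force: [-0.2, -0.2, 0.5]
width: 0.824
finger_force: 0.0
```

Call:
{"fn": "send_rows", "kwargs": {
  "rows": [
    [0,0,0,0,0,0],
    [0,0,0,0,0,0],
    [0,0,0,0,0,0],
    [0,0,0,0,0,0],
    [0,0,0,0,0,0],
    [0,0,0,0,0,0]
  ],
  "claw": 0.01,
  "squeeze": 20
}}

```text
time_s: 19.65
position: [0.5585, 0.0803, 0.0253]
ee_rot: [3.14, 0.078, 0.001]
contact_force: [-0.4, -1.3, 3.4]
width: 0.354
finger_force: 20.0
```

Call:
{"fn": "send_rows", "kwargs": {
  "rows": [
    [0,0,-0.05,0,0,0],
    [0,0,-0.1,0,0,0],
    [0,0,-0.145,0,0,0],
    [0,0,-0.145,0,0,0]
  ]
}}

```text
time_s: 20.15
position: [0.56, 0.0806, 0.1733]
ee_rot: [-3.14, -0.078, -0.009]
contact_force: [-0.3, 0.1, -2.0]
width: 0.355
finger_force: 20.0
```

```bash
python3 -c "
from h import *
go((.469,.359,.17,.11))"
```

```text
t 20.1 p [0.56   0.0806 0.1733]
[-0.077, -0.283, 0.003, 0.0, -0.006, -0.06]
```

Call:
{"fn": "send_rows", "kwargs": {
  "rows": [
    [-0.078,-0.283,0,0,-0.006,-0.06],
    [-0.078,-0.283,0,0,-0.006,-0.06],
    [-0.078,-0.283,0,0,-0.006,-0.06],
    [-0.078,-0.283,0,0,-0.006,-0.06],
    [-0.078,-0.283,0,0,-0.006,-0.06],
    [-0.078,-0.283,0,0,-0.006,-0.06],
    [-0.078,-0.283,0.05,0,-0.006,-0.06],
    [-0.078,-0.283,0.1,0,-0.006,-0.06]
  ]
}}

```text
time_s: 21.15
position: [0.4662, 0.3582, 0.0681]
ee_rot: [3.136, 0.172, -0.009]
contact_force: [0.3, 0.5, -2.3]
width: 0.354
finger_force: 20.0
```

Call:
{"fn": "send_rows", "kwargs": {
  "rows": [
    [0,0,0.02,0,0,0],
    [0,0,0.03,0,0,0],
    [0,0,0.03,0,0,0],
    [0,0,0.03,0,0,0]
  ]
}}

```text
time_s: 21.65
position: [0.467, 0.3595, 0.0414]
ee_rot: [-3.136, -0.172, 0.006]
contact_force: [0.9, 0.0, -1.5]
width: 0.354
finger_force: 20.0
```

```bash
python3 -c "
from h import *
go((.469,.359,.0285,.11))"
```

```text
t 21.6 p [0.467  0.3595 0.0414]
[0.002, 0.001, 0.013, -0.001, 0.004, -0.0]
```

Call:
{"fn": "send_rows", "kwargs": {
  "rows": [
    [0.002,0.001,0.008,0,0.003,0],
    [0.002,0.001,0.013,0,0.003,0],
    [0.002,0.001,0.013,0,0.003,0],
    [0.002,0.001,0.013,0,0.003,0]
  ]
}}

```text
time_s: 22.15
position: [0.4685, 0.358, 0.0273]
ee_rot: [3.136, 0.173, -0.003]
contact_force: [1.5, -6.0, 6.9]
width: 0.353
finger_force: 20.1
```

Call:
{"fn": "send_rows", "kwargs": {
  "rows": [
    [0,0,0,0,0,0],
    [0,0,0,0,0,0],
    [0,0,0,0,0,0],
    [0,0,-0.04,0,0,0],
    [0,0,-0.1,0,0,0],
    [0,0,-0.15,0,0,0],
    [0,0,-0.15,0,0,0]
  ],
  "claw": 0.055
}}

```text
time_s: 23.02
position: [0.4703, 0.3597, 0.1811]
ee_rot: [-3.134, -0.172, -0.005]
contact_force: [0.3, -0.1, -0.7]
width: 0.601
finger_force: 0.0
```

```bash
python3 -c "
from h import *
go((.436,.037,.175,.1))"
```

```text
t 23.0 p [0.4703 0.3597 0.1811]
[-0.07, 0.317, 0.005, -0.003, -0.003, 0.01]
```

Call:
{"fn": "send_rows", "kwargs": {
  "rows": [
    [-0.07,0.317,0.002,-0.003,-0.003,0.01],
    [-0.07,0.317,0.002,-0.003,-0.003,0.01],
    [-0.07,0.317,0.002,-0.003,-0.003,0.01],
    [-0.07,0.317,0.002,-0.003,-0.003,0.01],
    [-0.07,0.317,0.002,-0.003,-0.003,0.01],
    [-0.07,0.317,0.002,-0.003,-0.003,0.01],
    [-0.07,0.317,0.002,-0.003,-0.003,0.01],
    [-0.07,0.317,0.002,-0.003,-0.003,0.01]
  ],
  "claw": 0.075
}}

```text
time_s: 24.02
position: [0.4339, 0.0366, 0.175]
ee_rot: [3.134, 0.158, -0.009]
contact_force: [0.4, 0.6, 0.4]
width: 0.82
finger_force: 0.0
```

```bash
python3 - <<'E'
from h import *
p,d=ctrl.snapshot('side')
cv2.imwrite('pics/s4.png',cv2.resize(cv2.cvtColor(p[110:330,180:360],cv2.COLOR_RGB2BGR),None,fx=2.7,fy=2.7))
go((.436,.037,.175,.1),(.436,.037,.027,.1))
E
```

```text
t 24.1 p [0.4338 0.0367 0.1751]
[0.002, -0.0, 0.0, 0.003, 0.006, 0.001]
[0.003, -0.001, 0.148, 0.003, 0.006, 0.001]
```

View pics/s4.png

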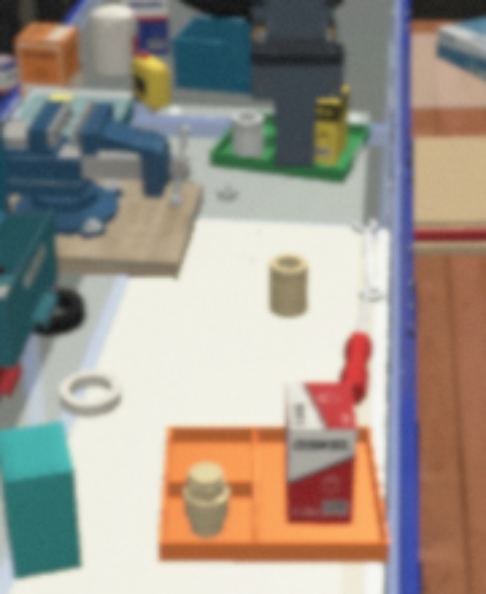

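The coupler stands in the near small compartment at (207,500), and the other one is free. Brass ferrule is at (288,285).

Call:
{"fn": "send_rows", "kwargs": {
  "rows": [
    [0.003,-0.001,0.05,0.003,0.006,0],
    [0.003,-0.001,0.1,0.003,0.006,0],
    [0.003,-0.001,0.148,0.003,0.006,0],
    [0.003,-0.001,0.148,0.003,0.006,0],
    [0.003,-0.001,0.148,0.003,0.006,0]
  ]
}}

```text
time_s: 24.7
position: [0.4367, 0.0369, 0.0285]
ee_rot: [3.137, 0.158, 0.002]
contact_force: [0.6, -1.0, 1.2]
width: 0.821
finger_force: 0.0
```

Call:
{"fn": "send_rows", "kwargs": {
  "rows": [
    [0,0,0,0,0,0],
    [0,0,0,0,0,0],
    [0,0,0,0,0,0],
    [0,0,0,0,0,0],
    [0,0,0,0,0,0]
  ],
  "claw": 0.025,
  "squeeze": 20
}}

```text
time_s: 25.32
position: [0.4361, 0.0363, 0.0275]
ee_rot: [3.137, 0.157, 0.002]
contact_force: [-1.1, -0.8, 5.2]
width: 0.405
finger_force: 20.0
```

Call:
{"fn": "send_rows", "kwargs": {
  "rows": [
    [0,0,-0.05,0,0,0],
    [0,0,-0.1,0,0,0],
    [0,0,-0.145,0,0,0],
    [0,0,-0.145,0,0,0]
  ]
}}

```text
time_s: 25.82
position: [0.4375, 0.0364, 0.175]
ee_rot: [3.137, 0.157, 0.01]
contact_force: [0.5, 0.3, -2.4]
width: 0.404
finger_force: 20.0
```

```bash
python3 -c "
from h import *
go((.477,.290,.17,.11))"
```

```text
t 25.8 p [0.4375 0.0364 0.175 ]
[0.065, -0.248, 0.005, 0.001, -0.006, -0.01]
```

Call:
{"fn": "send_rows", "kwargs": {
  "rows": [
    [0.065,-0.248,0.002,0,-0.006,-0.01],
    [0.065,-0.248,0.002,0,-0.006,-0.01],
    [0.065,-0.248,0.002,0,-0.006,-0.01],
    [0.065,-0.248,0.002,0,-0.006,-0.01],
    [0.065,-0.248,0.002,0,-0.006,-0.01],
    [0.065,-0.248,0.002,0,-0.006,-0.01],
    [0.065,-0.248,0.05,0,-0.006,-0.01],
    [0.065,-0.248,0.1,0,-0.006,-0.01]
  ]
}}

```text
time_s: 26.82
position: [0.4758, 0.288, 0.0712]
ee_rot: [3.137, 0.17, -0.007]
contact_force: [0.4, 0.2, -1.1]
width: 0.406
finger_force: 20.0
```

Call:
{"fn": "send_rows", "kwargs": {
  "rows": [
    [0,0,0.02,0,0,0],
    [0,0,0.03,0,0,0],
    [0,0,0.03,0,0,0],
    [0,0,0.03,0,0,0]
  ]
}}

```text
time_s: 27.32
position: [0.4765, 0.2899, 0.0436]
ee_rot: [-3.136, -0.172, 0.006]
contact_force: [-0.5, -0.6, -0.4]
width: 0.412
finger_force: 20.0
```

```bash
python3 -c "
from h import *
go((.477,.290,.0305,.11))"
```

```text
t 27.3 p [0.4765 0.2899 0.0436]
[0.001, -0.0, 0.013, -0.001, 0.004, -0.0]
```

Call:
{"fn": "send_rows", "kwargs": {
  "rows": [
    [0.001,0,0.008,0,0.003,0],
    [0.001,0,0.013,0,0.003,0],
    [0.001,0,0.013,0,0.003,0],
    [0.001,0,0.013,0,0.003,0]
  ]
}}

```text
time_s: 27.82
position: [0.4769, 0.2898, 0.0295]
ee_rot: [3.137, 0.173, -0.003]
contact_force: [0.4, -1.0, 6.2]
width: 0.403
finger_force: 20.0
```

Call:
{"fn": "send_rows", "kwargs": {
  "rows": [
    [0,0,0,0,0,0],
    [0,0,0,0,0,0],
    [0,0,0,0,0,0],
    [0,0,-0.04,0,0,0],
    [0,0,-0.1,0,0,0],
    [0,0,-0.15,0,0,0],
    [0,0,-0.15,0,0,0]
  ],
  "claw": 0.055
}}

```text
time_s: 28.7
position: [0.4788, 0.2908, 0.183]
ee_rot: [-3.134, -0.172, -0.005]
contact_force: [-0.4, 0.1, -1.1]
width: 0.604
finger_force: 0.0
```

Call:
{"fn": "send_rows", "kwargs": {
  "rows": [
    [0,0.2,0,0,0,0],
    [0,0.2,0,0,0,0],
    [0,0.2,0,0,0,0],
    [0,0.2,0,0,0,0],
    [0,0.2,0,0,0,0],
    [0,0.2,0,0,0,0]
  ]
}}

```text
time_s: 29.45
position: [0.4986, 0.092, 0.1789]
ee_rot: [3.137, 0.174, -0.005]
contact_force: [-0.1, -0.5, -0.6]
width: 0.603
finger_force: 0.0
```

```bash
python3 - <<'E'
from h import *
p,d=ctrl.snapshot('side');W=cloud('side',d)
cv2.imwrite('pics/s5.png',cv2.resize(cv2.cvtColor(p[110:330,180:360],cv2.COLOR_RGB2BGR),None,fx=2.7,fy=2.7))
for q,ty,(cx,cy,w),top,r in [("brass","o",(.4265,.3195,.118),.055,.04),("coupler","o",(.4265,.3195,.118),.055,.04),("red","o",(.4265,.3195,.118),.093,.06),("steel","g",(.462,-.334,-.2),.055,.04),("yellow","g",(.462,-.334,-.2),.083,.06)]:
    lx,ly={"brass":(.047,-.034),"coupler":(.047,.034),"red":(-.035,0),"steel":(.047,.034),"yellow":(-.035,0)}[q]
    c,s=np.cos(w),np.sin(w);X=(W[...,0]-cx)*c+(W[...,1]-cy)*s;Y=-(W[...,0]-cx)*s+(W[...,1]-cy)*c
    m=(d>0)&(np.hypot(X-lx,Y-ly)<r)&(abs(W[...,2]-top)<.006)
    print(q,m.sum(),"tray xy range",X[m].min().round(3),X[m].max().round(3),Y[m].min().round(3),Y[m].max().round(3),"ztop",np.percentile(W[...,2][m],80).round(4))
E
```

```text
brass 153 tray xy range 0.027 0.063 -0.055 -0.015 ztop 0.0566
coupler 133 tray xy range 0.035 0.061 0.021 0.05 ztop 0.0569
red 506 tray xy range -0.061 -0.012 -0.028 0.033 ztop 0.0948
steel 34 tray xy range 0.026 0.055 0.019 0.056 ztop 0.0565
yellow 180 tray xy range -0.065 -0.003 -0.034 0.034 ztop 0.0855
```

View pics/s5.png

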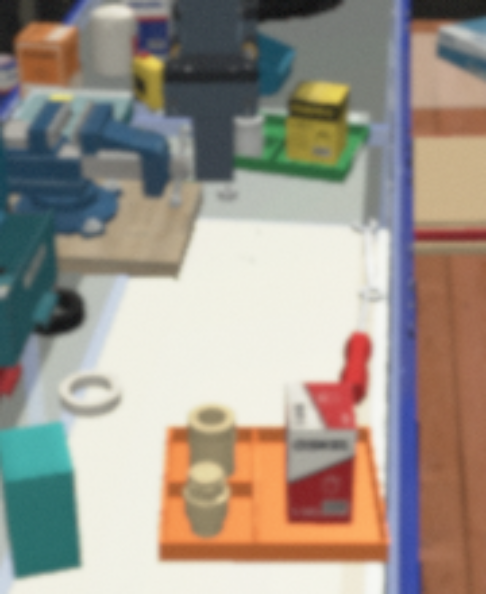

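The final view shows brass (212,440), coupler (207,500) and red carton (320,450) upright in the orange tray, with steel and yellow upright in the green tray. The tops are at the right heights and all five parts are centred.

```bash
python3 -c "
from station import ctrl
print(ctrl.sign_off())"
```

```text
the job is handed in; nothing more can be done
None
```

Both kits are made up and handed in at about 30 s of the 125 s allowed: by the last camera check all five parts stand upright, centred on the floors of their own compartments, and I did not touch the elbow fitting; the sign-off returned no verdict.

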